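# Hold the bearing-ball dish ready over the catch pan

## Task

Slide the blue catch pan along the bench, without lifting it, until it stands wholly inside the yellow circle. Then take the aluminium dish by its black bridge handle, lift it off its mat and turn it a quarter turn (either way) from how the white stripe on the mat runs, so that its red pouring lip hangs over the pan's mouth. Keep the dish level and gently moved throughout, so that the loose steel ball stays in its middle and never rolls out to the rim, leave the other things alone, and finish still holding the dish like that, still, a few centimetres clear above the pan.

Things in the scene. Friction and masses are not known exactly. Their poses are not given: they have to be found in the camera images.
- pan: Loose round blue open catch pan, 0.2 to 0.5 kg. Outside radius 56 mm at the foot and 60 mm at the rim, 35 mm high, wall 4 mm, floor 4 mm thick; open inside, so it can be dragged by fingers put down inside it, or pushed from outside. Origin: centre of its underside; z up.
- spot: Yellow painted circle on the bench, outer radius 80 mm with a yellow dot at its centre, flush (no step). Origin: its centre on the bench. The pan starts 100 to 140 mm beyond it (further in x).
- mat: Fixed round black rubber mat, radius 95 mm, 3 mm thick, on which the dish stands at the start. A 10 mm wide white stripe runs across it along its x axis. Origin: centre of its underside. Mat and yellow circle may be either way round, left or right.
- dish: Loose round aluminium dish, 0.2 to 0.33 kg, radius 65 mm, rim 30 mm above its underside. Inside it slopes down at 12 degrees to the middle on all sides. A red pouring lip 33 mm wide sticks out along the dish's +x axis to 90 mm from the centre, through a gap in the rim; at the start it points along the mat's +x axis within 4 degrees. A bridge handle stands over the middle, spanning along the dish's y axis (legs at y = +-66 mm). Origin: centre of its underside; z up.
- dish_grip (a point): Centre of the handle's black grip, 92 mm straight above the dish's origin. The grip is a bar 12 mm thick (dish x), 96 mm long (dish y) and 22 mm high, centred over the dish's centre of mass: pinch it from above across its 12 mm. The ball's top lies 47 mm below this point.
- dish_lip (a point): Point on the red lip, 80 mm from the dish's axis along its +x and 23.5 mm above its underside.
- dish_mid (a point): Lowest point of the dish's inner surface, on the dish's axis, 6 mm above its underside.
- ball_center (a point): Centre of the loose steel ball, 28 mm in diameter, about 90 g, which rests in the middle of the dish, its centre 20 mm above the dish's underside.
- race: Bystander: steel bearing ring, 52 mm outside, 16 mm high, lying on the bench beyond the work. Origin: centre of its underside.
- tin: Bystander: small green tin, 48 mm in diameter, 60 mm high. Origin: centre of its underside.
- wrench: Bystander: steel wrench, 160 mm long, lying on the bench to the right of the work. Origin near its middle, x along it.
Things that resemble listed ones, but are neither listed nor needed, are in the scene too. Of the things that look like the pan, the largest one is meant. Several things look just like the dish: the one meant starts nearest to the robot's base.

How it is judged:
By the outcome, as a careful person would: the job done as asked, in the order asked, and still so for the second after the job is handed in, while the arm keeps its last pose, push and grip.
It also fails if it takes over 72 s, if anything falls off the work surface, if the arm or the gripper's body presses on something with over 40 N, if the wrist force passes 120 N, or if a joint passes its speed limit or range.

## Robot

A 6-joint arm with a two-finger parallel gripper is mounted at the origin on the work surface. World frame = base frame: x ahead of the robot, y to its left, z up, the work surface at z = 0. Lengths are in m, angles in rad, forces in N, time in s.
With the tool pointing down it reaches from about 0.375 to 0.825 m from the base axis. Payload 5.5 kg.
Tool frame: the origin (TCP) lies midway between the tips of the shut fingers; the grasp point (between the pads) lies 19 mm behind it; x points along the fingers, y is the direction in which the jaws open and shut, and the axes are right-handed (so a half turn about x gives the same grasp; the last joint's range is limited). The gripper opens to 85 mm and grips with 20 to 120 N. Pads are 22 mm wide; open, the fingers measure 114 mm over their backs; the gripper's body (76 mm by 85 mm) begins 54 mm behind the grasp point. The pads swing forward as they close: fully open they stand 13 mm farther back than shut.
Start: joints at [-1.292, 0.314, -0.047, 1.21, 0, 1.571], TCP at [0.165, -0.577, 0.231] pointing down, gripper open.
Joint ranges: [-2.67, 2.67], [-0.69, 1.73], [-1.03, 1.25], [-2.08, 2.16], [-1.42, 1.45], [-3.14, 3.14]. Speed limits (rad/s): [2.39, 2.39, 3.01, 3.14, 3.14, 3.14].

## Interface

Orientations are given as a unit quaternion [w, x, y, z].
In Python, from workcell import env, imaging gives the robot as it stands.
- The arm moves only by the shell command python3 -m inch 'ROWS' [FORCE]. ROWS is JSON, a list that holds one entry, the list of rows, each a list of 7 numbers: the shift along the world's x, y, z in cm, then the turn, a rotation vector about the world's x, y, z in degrees, then the opening, from -1 (shut) to 1 (fully open), so that 0 is half open. A call has 1 to 10 rows; each row shifts and turns the commanded pose from where the row before left it; what a row does not reach is not made up. A row lasts 1/10 s, in which the tool goes at most 50 mm and 8.59 degrees, less where a joint would pass 70% of its speed; a pose out of reach is approached as far as the arm can. A call with a gripper value outside its range is refused whole. The fingers move at their own pace and stop on an object; FORCE is the grip in N (left out, the last holds). Time passes only in rows, so rows that do not move let the fingers close. It gives the time, the measured TCP pose, the force and the opening at its end, in the units of the state.
- env.state(): the state, without advancing time (a new reading comes with each control period).
- imaging.get_image(name): name is "scene" or "side" or "wrist"; returns a dict with "img" (384x512x3 uint8, red, green, blue), "z_map" (384x512 float32, m along the optical axis (not along the pixel's ray), 0 where there is no reading), "fx", "fy", "cx", "cy" (pixels), "R" (3x3) and "t" (3): a world point X has camera coordinates R X + t; the wrist camera has in their place "hand_eye" (4x4, takes a point from camera to tool coordinates, whose origin is the TCP and whose axes are the tool frame's). Camera axes: x right, y down, z forward; pixel columns grow to the right and rows downward; lengths in m; the calibration is good to about 2 mm. A picture is of the moment at which its call begins: read the wrist's pose just before it.
- env.sign_off(): hands the job in, once; it reports no verdict.
The state is a dict: "time": time; "qpos": joint angles; "dq": joint speeds; "tau": joint torques, N m; "tcp_pos": TCP position; "tcp_rot": TCP orientation; "contact_force": force on the tool from outside, world axes, zero at the start; "wrist_torque": the same for the moment, N m; "width": finger opening in m.
Only numpy, scipy, OpenCV 4.12 (cv2) and the standard library are available. Lean on these libraries where they do the work, as an engineer would, in place of code of your own. Each camera call takes 0.05 s, during which the arm holds its last target.

## Working session

There is one attempt and no reset: what is moved stays moved. The work goes in short steps, Python scripts to look and compute and a shell command to move; the robot and the scene stay as the last step left them, time stands still between calls to the robot, and variables do not carry over. Pictures are saved under pics/ and viewed, and the job is handed in when it is done.

```bash
ls; mkdir -p pics; python3 - <<'E'
from workcell import env, imaging
import cv2
print(env.state())
for n in ("scene","side","wrist"):
    d=imaging.get_image(n)
    cv2.imwrite(f"pics/{n}0.png",d["img"][:,:,::-1])
    print(n,d["fx"],d["fy"],d["cx"],d["cy"],d.get("R"),d.get("t"),d.get("hand_eye"))
E
```

```text
pics
{'time': 0.0, 'qpos': array([-1.29201905e+00,  3.14231530e-01, -4.80879756e-02,  1.21020406e+00,
        1.41336060e-05,  1.57079543e+00]), 'dq': array([ 0.00099548, -0.00083311, -0.00044897, -0.00081137, -0.00153489,
        0.00106039]), 'tau': array([-1.52518474e-03, -5.39584672e+01,  3.39752913e+01,  1.91867963e-02,
        1.21747331e-05,  4.10617631e-06]), 'tcp_pos': array([ 0.16495128, -0.57627032,  0.23042737]), 'tcp_rot': array([-0.09763863, -0.70016844, -0.09884951,  0.70032823]), 'contact_force': array([-0.32658712, -0.4569083 , -0.23820951]), 'wrist_torque': array([0.02962111, 0.00996406, 0.05718411]), 'width': 0.08520940848573974}
scene 406.7310039021769 406.7310039021769 250.94676333796824 188.24730700927978 [[-0.33496949  0.94207386 -0.01709615]
 [ 0.66944805  0.22518639 -0.70790564]
 [-0.66304958 -0.24857177 -0.70610008]] [ 0.21027654 -0.34831471  1.3104591 ] None
side 430.126096493233 430.126096493233 257.8562499063636 188.30930713548605 [[ 0.98192361 -0.18898438  0.01053204]
 [-0.09109303 -0.52061054 -0.84892092]
 [ 0.16591588  0.8326161  -0.52841494]] [-0.60205393  0.11024416  0.84630161] None
wrist 305.27893893425295 305.27893893425295 255.5639007061709 194.6961119737299 None None [[ 1.16894236e-04 -2.67663306e-01  9.63512502e-01 -1.41453462e-01]
 [ 9.99999649e-01  8.30181136e-04  1.09303026e-04  9.38114698e-04]
 [-8.29146312e-04  9.63512151e-01  2.67663309e-01 -6.85000036e-02]
 [ 0.00000000e+00  0.00000000e+00  0.00000000e+00  1.00000000e+00]]
```

View pics/scene0.png

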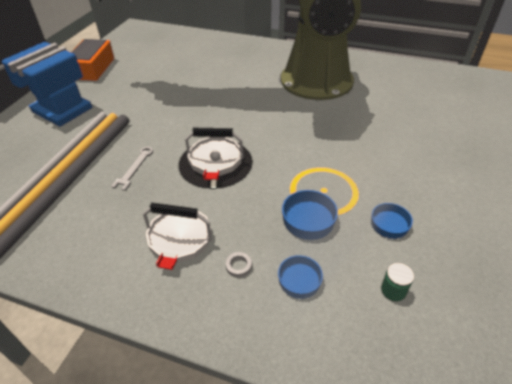

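View pics/side0.png

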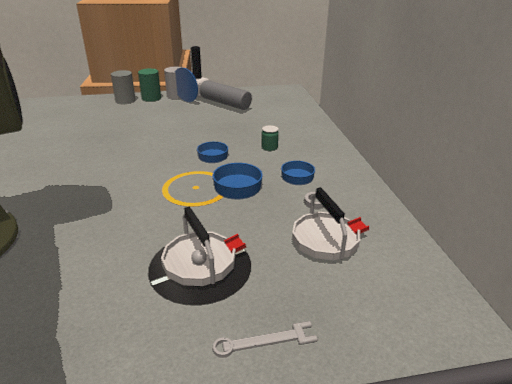

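View pics/wrist0.png

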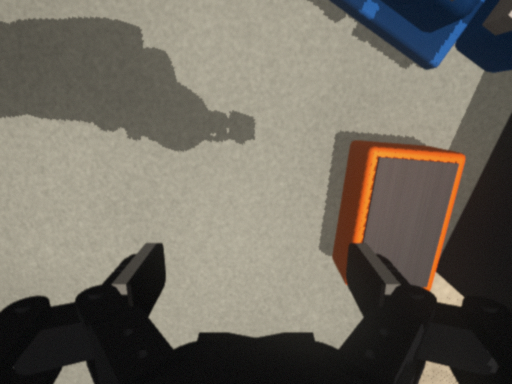

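The scene shows three blue pans: (310,213) is the largest, with smaller ones at (391,220) and (300,275). There are two dishes: (215,155) on the mat with the ball in it, and (178,232) farther from the base. The spot is at (324,190). Next I'll measure all of these and enlarge them.

```bash
cat > h.py <<'E'
from workcell import env, imaging
import cv2, numpy as np
def ray(d,u,v):
    c=np.stack([(np.atleast_1d(u)-d["cx"])/d["fx"],(np.atleast_1d(v)-d["cy"])/d["fy"],np.ones(np.size(u))],0)
    return (-d["R"].T@d["t"]), (d["R"].T@c).T
def onplane(d,u,v,z):
    o,r=ray(d,u,v); s=(z-o[2])/r[:,2]
    return o+s[:,None]*r
def cloud(d):
    v,u=np.mgrid[:384,:512]; z=d["z_map"].ravel()
    c=np.stack([(u.ravel()-d["cx"])/d["fx"]*z,(v.ravel()-d["cy"])/d["fy"]*z,z],0)
    P=(d["R"].T@(c-np.array(d["t"])[:,None])).T
    P[z==0]=np.nan
    return P.reshape(384,512,3)
def proj(d,X):
    c=d["R"]@np.asarray(X,float)+d["t"]; return d["fx"]*c[0]/c[2]+d["cx"], d["fy"]*c[1]/c[2]+d["cy"]
def circ(P):
    A=np.c_[2*P[:,:2],np.ones(len(P))]; b=(P[:,:2]**2).sum(1)
    for _ in range(4):
        s=np.linalg.lstsq(A,b,rcond=None)[0]; r=np.sqrt(s[2]+s[0]**2+s[1]**2)
        e=np.abs(np.hypot(*(P[:,:2]-s[:2]).T)-r); k=e<max(.002,2*np.median(e)); P,A,b=P[k],A[k],b[k]
    return s[:2],r,len(P)
def mask(d,name):
    h=cv2.cvtColor(d["img"],cv2.COLOR_RGB2HSV); lo,hi={"blue":((100,120,40),(125,255,255)),"yellow":((18,140,120),(32,255,255)),"red":((0,180,90),(6,255,255)),"green":((60,80,20),(90,255,255))}[name]
    return cv2.inRange(h,lo,hi)
E
python3 - <<'E'
from h import *
for n in("scene","side"):
    d=imaging.get_image(n); C=cloud(d)
    for col in("blue","yellow","red","green"):
        m=mask(d,col); k,l,s,c=cv2.connectedComponentsWithStats(m)
        for i in range(1,k):
            if s[i,4]<25: continue
            P=C[l==i]; P=P[~np.isnan(P[:,0])]
            if not len(P): continue
            zt=np.percentile(P[:,2],97)
            out=""
            if col=="blue":
                cn=max(cv2.findContours((l==i).astype(np.uint8),0,cv2.CHAIN_APPROX_NONE)[0],key=len)[:,0]
                T=P[P[:,2]>zt-.004]; out=circ(T)
            if col=="yellow":
                vv,uu=np.nonzero(l==i); out=(onplane(d,uu,vv,0).mean(0),circ(onplane(d,uu,vv,0)))
            print(n,col,c[i].round(),s[i,4],P.mean(0).round(3),"ztop",zt.round(3),out)
    print(n)
    # dark handle pts
    h=d["img"].max(2)<45
    M=h&(C[:,:,2]>.07)&(C[:,:,2]<.13)&(C[:,:,0]>.3)&(C[:,:,0]<.9)&(abs(C[:,:,1])<.4)
    k,l,s,c=cv2.connectedComponentsWithStats(M.astype(np.uint8))
    for i in range(1,k):
        if s[i,4]<25: continue
        P=C[l==i]; e=np.linalg.svd(P-P.mean(0),full_matrices=False)[2][0]
        print("handle",c[i].round(),s[i,4],P.mean(0).round(4),P[:,2].min(),P[:,2].max(),"dir",e.round(3), np.degrees(np.arctan2(e[1],e[0])))
    for nm,box in({"scene":{"a":(130,110,370,300)},"side":{"a":(130,120,390,310)}}[n]).items():
        x0,y0,x1,y1=box; cv2.imwrite(f"pics/{n}_crop1.png",cv2.resize(d["img"][y0:y1,x0:x1,::-1],None,fx=3,fy=3,interpolation=cv2.INTER_CUBIC))
E
```

```text
scene blue [52. 85.] 3446 [ 0.423 -0.653  0.102] ztop 0.168 (array([ 0.40340438, -0.69006377]), np.float64(0.06555843816730969), 337)
scene blue [305. 214.] 1222 [0.577 0.107 0.008] ztop 0.035 (array([0.58741326, 0.11673294]), np.float64(0.0561605310836072), 71)
scene blue [394. 222.] 790 [0.539 0.294 0.009] ztop 0.025 (array([0.5439615 , 0.28534549]), np.float64(0.04018097478589302), 96)
scene blue [300. 278.] 848 [0.737 0.138 0.004] ztop 0.007 (array([0.7358023 , 0.13849416]), np.float64(0.027097732616897508), 271)
scene yellow [ 53. 174.] 1350 [ 0.652 -0.491  0.026] ztop 0.031 (array([ 6.31855793e-01, -5.18065664e-01, -1.39805862e-18]), (array([ 0.62449239, -0.45084305]), np.float64(0.13889743499738655), 1263))
scene yellow [328. 185.] 450 [0.464 0.136 0.001] ztop 0.004 (array([4.62254816e-01, 1.36254960e-01, 4.93432455e-19]), (array([0.48309087, 0.12947705]), np.float64(0.07392883836419943), 411))
scene red [211. 176.] 80 [ 0.548 -0.129  0.027] ztop 0.035 
scene red [166. 262.] 155 [ 0.799 -0.114  0.024] ztop 0.032 
scene green [393. 290.] 296 [0.726 0.306 0.035] ztop 0.052 
scen
[... 792 characters left out ...]
 yellow [187. 191.] 433 [0.464 0.119 0.001] ztop 0.003 (array([ 4.63442191e-01,  1.20745556e-01, -1.02561018e-18]), (array([0.48491826, 0.13203202]), np.float64(0.07365693428648687), 392))
side red [357. 225.] 164 [ 0.797 -0.111  0.025] ztop 0.032 
side red [235. 243.] 194 [ 0.543 -0.127  0.028] ztop 0.036 
side green [149.  84.] 499 [0.372 0.744 0.061] ztop 0.101 
side green [270. 140.] 249 [0.702 0.292 0.032] ztop 0.054 
side
handle [329. 204.] 359 [ 0.722  -0.1314  0.098 ] 0.0849767980850337 0.10497459821581209 dir [ 0.151 -0.989 -0.005] -81.31812369284425
handle [195. 225.] 253 [ 0.4721 -0.158   0.1023] 0.08824962797509414 0.10869380133708668 dir [ 0.291 -0.957 -0.012] -73.08526086615247
```

View pics/scene_crop1.png

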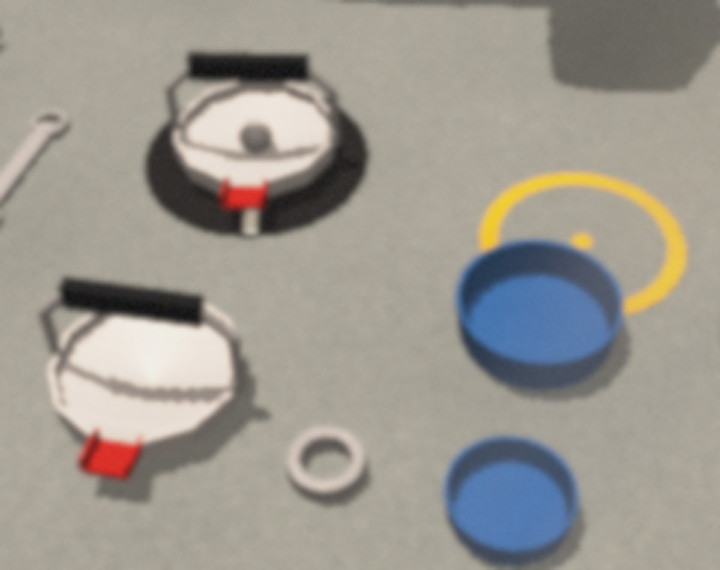

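View pics/side_crop1.png

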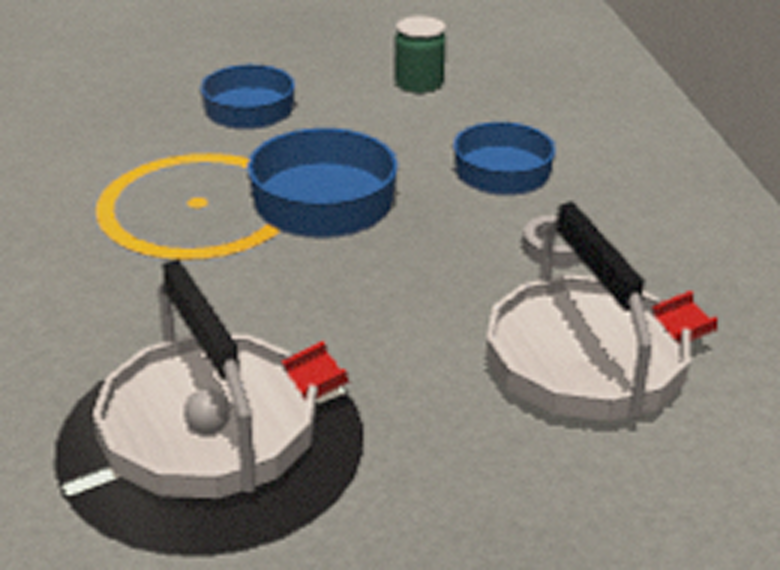

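Confirmed by the crops. The pan meant is the largest one, at scene (310,213): rim radius about 58 mm and 35 mm high, against 40 mm for the other two. The dish meant is at scene (215,155), on the striped mat with the ball in it. It is nearer the base (x≈0.47, against 0.73 for the other). Next I'll refine the spot dot, stripe and grip positions and work out the tool yaw.

```bash
python3 - <<'E'
from h import *
from scipy.spatial.transform import Rotation as R
s=env.state(); q=s["tcp_rot"]; M=R.from_quat(q[[1,2,3,0]]).as_matrix(); print("tool x,y,z cols",M.round(3).tolist())
for n in("scene","side"):
    d=imaging.get_image(n); C=cloud(d); img=d["img"].astype(int)
    m=mask(d,"yellow"); k,l,st,c=cv2.connectedComponentsWithStats(m)
    for i in range(1,k):
        if 4<st[i,4]<60:
            p=onplane(d,c[i][0],c[i][1],0)[0]
            print(n,"dot?",c[i],st[i,4],p.round(4))
    # white stripe
    X,Y,Z=C[...,0],C[...,1],C[...,2]
    near=(np.hypot(X-.475,Y+.152)<.12)
    W=near&(img.min(2)>120)&(Z<.012)&(np.hypot(X-.475,Y+.152)<.098)
    K=near&(img.max(2)<75)&(Z<.010)
    vv,uu=np.nonzero(K); Pm=onplane(d,uu,vv,.003)
    # mat outline: hull circle
    hull=cv2.convexHull(Pm[:,:2].astype(np.float32))[:,0]
    print(n,"mat minEncl",cv2.minEnclosingCircle(Pm[:,:2].astype(np.float32)),len(vv))
    vv,uu=np.nonzero(W); Pw=onplane(d,uu,vv,.003)
    k,l,st,c=cv2.connectedComponentsWithStats(W.astype(np.uint8))
    for i in range(1,k):
        if st[i,4]>5: print(n,"stripe",c[i],st[i,4],onplane(d,c[i][0],c[i][1],.003)[0].round(4))
    # grip top face
    G=(img.max(2)<60)&(Z>.098)&(Z<.115)&near
    T=C[G]; print(n,"grip top",T.mean(0).round(4),len(T), np.percentile(T[:,2],[5,50,95]).round(4))
    # red lip
    rm=(mask(d,"red")>0)&near
    P=C[rm];print(n,"lip",P.mean(0).round(4))
    # gray ball
    hsv=cv2.cvtColor(d["img"],cv2.COLOR_RGB2HSV)
    B=near&(Z<.055)&(Z>.02)&(img.max(2)<150)&(img.max(2)>60)&(np.hypot(X-.475,Y+.152)<.03)
    print(n,"ball",np.nanmean(C[B],0).round(4),B.sum())
E
```

```text
tool x,y,z cols [[-0.0, 0.275, -0.961], [0.001, -0.961, -0.275], [-1.0, -0.001, 0.0]]
scene dot? [323.83333333 189.91666667] 12 [0.4823 0.1305 0.    ]
scene mat minEncl ((0.475215882062912, -0.15053974092006683), 0.09157963842153549) 972
scene stripe [237.33333333 143.16666667] 6 [ 0.386  -0.1244  0.003 ]
scene stripe [197.2   181.608] 125 [ 0.5546 -0.1636  0.003 ]
scene stripe [210.         160.71428571] 7 [ 0.4744 -0.1651  0.003 ]
scene stripe [245.125  177.4375] 16 [ 0.504 -0.059  0.003]
scene stripe [232.53333333 185.53333333] 15 [ 0.54   -0.0778  0.003 ]
scene grip top [ 0.4775 -0.1466  0.1037] 171 [0.0986 0.1042 0.1073]
scene lip [ 0.5482 -0.1293  0.0274]
scene ball [ 0.4816 -0.1462  0.0294] 59
side dot? [195.5   187.125] 16 [0.4855 0.1323 0.    ]
side mat minEncl ((0.4765605628490448, -0.14172577857971191), 0.10514577478170395) 2353
side stripe [240.0625 251.0625] 16 [ 0.5542 -0.1237  0.003 ]
side stripe [206.64963504 292.97080292] 274 [ 0.4806 -0.2227  0.003 ]
side stripe [195.60714286 264.67857143] 28 [ 0.4669 -0.1475  0.003 ]
side stripe [147.  271.5] 6 [ 0.3788 -0.1501  0.003 ]
side stripe [159.4025974  280.05194805] 77 [ 0.401  -0.1764  0.003 ]
side grip top [ 0.4735 -0.1583  0.1051] 276 [0.1    0.1059 0.1073]
side lip [ 0.5435 -0.1271  0.0281]
side ball [ 0.4745 -0.159   0.0284] 100
```

Spot centre is about (0.484, 0.131) and the pan about (0.585, 0.116). I'll go above the pan with the fingers shut and the jaw axis turned about +65° so it lies along the drag.

```bash
python3 -m inch '[[[2.1,3.46,0,0,0,3.3,-1],[2.1,3.46,0,0,0,3.3,-1],[2.1,3.46,0,0,0,3.3,-1],[2.1,3.46,0,0,0,3.3,-1],[2.1,3.46,0,0,0,3.3,-1],[2.1,3.46,0,0,0,3.3,-1],[2.1,3.46,0,0,0,3.3,-1],[2.1,3.46,0,0,0,3.3,-1],[2.1,3.46,0,0,0,3.3,-1],[2.1,3.46,0,0,0,3.3,-1]]]' 20 | cut -c1-700
```

```text
time: 1.35
tcp_pos: [0.3757, -0.2294, 0.2315]
tcp_rot: [0.294, 0.643, 0.294, -0.643]
contact_force: [1.1, -0.5, -0.0]
width: -0.0
```

```bash
python3 -m inch '[[[2.1,3.46,0,0,0,3.3,-1],[2.1,3.46,0,0,0,3.3,-1],[2.1,3.46,0,0,0,3.3,-1],[2.1,3.46,0,0,0,3.3,-1],[2.1,3.46,0,0,0,3.3,-1],[2.1,3.46,0,0,0,3.3,-1],[2.1,3.46,0,0,0,3.3,-1],[2.1,3.46,0,0,0,3.3,-1],[2.1,3.46,0,0,0,3.3,-1],[0,0,0,0,0,0,-1]]]' | cut -c1-700; python3 -c "
from h import *
s=env.state();print(s['qpos'],s['width'],s['time'])
cv2.imwrite('pics/wrist1.png',imaging.get_image('wrist')['img'][:,:,::-1])"
```

```text
time: 2.35
tcp_pos: [0.5662, 0.0845, 0.2309]
tcp_rot: [0.45, 0.546, 0.45, -0.545]
contact_force: [-0.2, -0.0, 0.4]
width: -0.0002
[ 1.47278114e-01  2.60518191e-01 -1.18945014e-01  1.19004143e+00
  1.41470605e-03  1.91030870e+00] -0.00023839155428692743 2.35
```

View pics/wrist1.png

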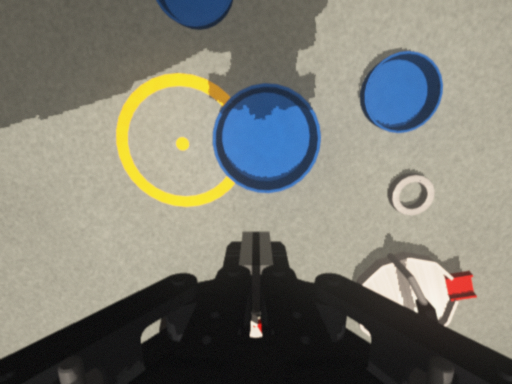

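The wrist view shows the large pan at (267,137), the spot's dot at (182,144), a small pan at (400,91) and the ring at (413,194). I'll measure the pan and spot from this view.

```bash
cat >> h.py <<'E'
from scipy.spatial.transform import Rotation as Rot
def wrist():
    s=env.state(); d=imaging.get_image("wrist"); q=s["tcp_rot"]; T=np.eye(4); T[:3,:3]=Rot.from_quat(q[[1,2,3,0]]).as_matrix(); T[:3,3]=s["tcp_pos"]
    W=T@d["hand_eye"]; d["R"]=W[:3,:3].T; d["t"]=-W[:3,:3].T@W[:3,3]; return d
def panspot(d):
    m=mask(d,"blue"); k,l,s,c=cv2.connectedComponentsWithStats(m)
    for i in range(1,k):
        if s[i,4]<500: continue
        cn=max(cv2.findContours((l==i).astype(np.uint8),0,cv2.CHAIN_APPROX_NONE)[0],key=len)[:,0]
        print("blue",c[i].round(),[x if np.isscalar(x) else x.round(4) for x in circ(onplane(d,cn[:,0],cn[:,1],.035))])
    m=mask(d,"yellow"); k,l,s,c=cv2.connectedComponentsWithStats(m)
    for i in range(1,k):
        if s[i,4]<5 : continue
        vv,uu=np.nonzero(l==i); print("yel",c[i].round(),s[i,4],onplane(d,*c[i],0)[0].round(4),circ(onplane(d,uu,vv,0)) if s[i,4]>200 else "")
E
python3 -c "
from h import *
d=wrist(); panspot(d)"
```

```text
blue [196.  10.] [array([0.5444, 0.269 ]), np.float64(0.030894602384412363), 62]
blue [404.  88.] [array([0.7352, 0.1381]), np.float64(0.040299634128848405), 226]
blue [270. 134.] [array([0.5859, 0.1168]), np.float64(0.057892956124797404), 303]
yel [166. 133.] 3412 [0.4689 0.1419 0.    ] (array([0.48576593, 0.12949902]), np.float64(0.0733750003094251), 3070)
yel [183. 141.] 129 [0.486  0.1293 0.    ]
```

```bash
python3 -m inch '[[[0.5,1.65,0,0,0,1.4,-1],[0.5,1.65,-2,0,0,1.4,-1],[0,0,-4,0,0,0,-1],[0,0,-4,0,0,0,-1],[0,0,-4,0,0,0,-1],[0,0,-3,0,0,0,-1],[0,0,-2.5,0,0,0,-1],[0,0,-1.5,0,0,0,-1],[0,0,-0.6,0,0,0,-1],[0,0,0,0,0,0,-1]]]' | cut -c1-700; python3 -c "
from h import *
cv2.imwrite('pics/side2.png',imaging.get_image('side')['img'][90:280,120:380,::-1].repeat(3,0).repeat(3,1))"
```

```text
time: 3.45
tcp_pos: [0.5735, 0.1131, 0.0149]
tcp_rot: [-0.461, -0.536, -0.462, 0.536]
contact_force: [-0.7, 0.0, -0.3]
width: -0.0002
```

View pics/side2.png

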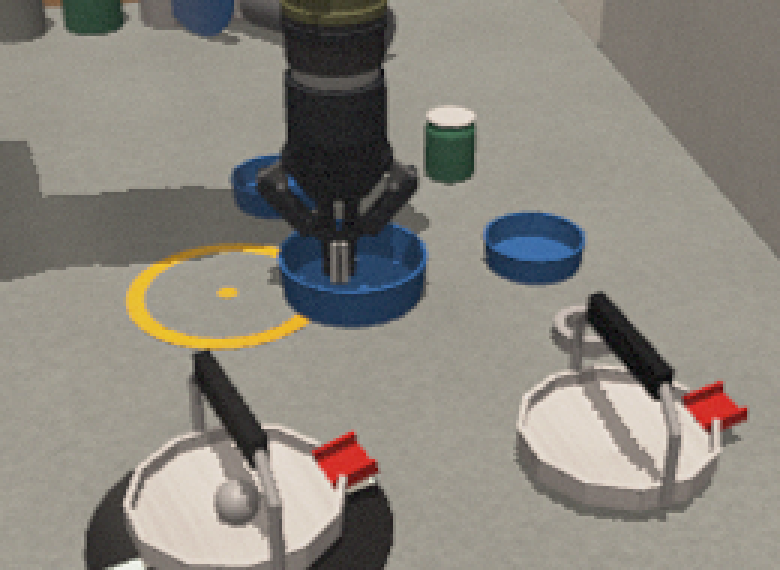

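The fingers are inside the pan. I'll correct the side offset and drag gently toward the spot.

```bash
python3 -m inch '[[[0,0.5,0,0,0,0,-1],[-1,0.14,0,0,0,0,-1],[-1,0.14,0,0,0,0,-1],[-1,0.14,0,0,0,0,-1],[-1,0.14,0,0,0,0,-1],[-1,0.14,0,0,0,0,-1],[-1,0.14,0,0,0,0,-1],[-1,0.14,0,0,0,0,-1],[-1,0.14,0,0,0,0,-1],[0,0,0,0,0,0,-1]]]' | cut -c1-700; python3 -c "
from h import *
d=imaging.get_image('side');panspot(d);panspot(imaging.get_image('scene'))
cv2.imwrite('pics/side3.png',d['img'][90:280,120:380,::-1].repeat(3,0).repeat(3,1))"
```

```text
time: 4.5
tcp_pos: [0.4922, 0.1299, 0.0152]
tcp_rot: [-0.461, -0.535, -0.462, 0.536]
contact_force: [-0.3, -0.1, -0.3]
width: 0.0001
blue [298. 172.] [array([0.7303, 0.1045]), np.float64(0.05257558183446788), 45]
blue [219. 181.] [array([0.5405, 0.0966]), np.float64(0.06835123869703538), 113]
yel [181. 194.] 341 [0.4495 0.1089 0.    ] (array([0.48437882, 0.13155283]), np.float64(0.07336254579832041), 295)
blue [52. 85.] [array([ 0.3019, -0.791 ]), np.float64(0.18949779229558864), 341]
blue [307. 196.] [array([0.5467, 0.1033]), np.float64(0.04077564357712873), 86]
blue [395. 223.] [array([0.5597, 0.2838]), np.float64(0.04130077639866166), 59]
blue [300. 279.] [array([0.7564, 0.1423]), np.float64(0.030968096968005794), 73]
yel [ 53. 174.] 1345 [ 0.6413 -0.5181  0.    ] (array([ 0.62237807, -0.45578697]), np.float64(0.13748772455200167), 1282)
yel [303. 174.] 91 [0.4433 0.0711 0.    ] 
yel [349. 191.] 235 [0.4674 0.1867 0.    ] (array([0.48180892, 0.13427135]), np.float64(0.07032387528576767), 200)
```

View pics/side3.png

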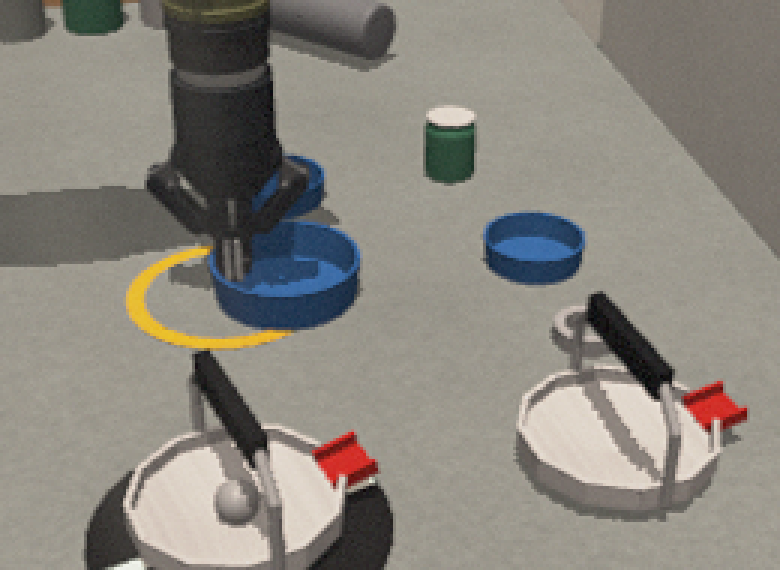

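```bash
cat >> h.py <<'E'
def pan_depth():
    A=[]
    for n in("side","scene"):
        d=imaging.get_image(n); C=cloud(d); P=C[(mask(d,"blue")>0)]; P=P[(P[:,2]>.032)&(P[:,2]<.039)&(np.hypot(P[:,0]-.52,P[:,1]-.125)<.11)]
        A.append(P); print(n,circ(P))
    print(circ(np.vstack(A)))
E
python3 -c "
from h import *
pan_depth()"
```

```text
side (array([0.53138552, 0.12015052]), np.float64(0.05711052812136485), 121)
scene (array([0.53379782, 0.12064629]), np.float64(0.05637694911677256), 45)
(array([0.53183918, 0.11994304]), np.float64(0.05715486752006853), 157)
```

Pan now at (0.532, 0.120). It needs −4.7 cm in x and +1.0 cm in y.

```bash
python3 -m inch '[[[-0.9,0.2,0,0,0,0,-1],[-0.9,0.2,0,0,0,0,-1],[-0.9,0.2,0,0,0,0,-1],[-0.9,0.2,0,0,0,0,-1],[-0.7,0.15,0,0,0,0,-1],[-0.4,0.05,0,0,0,0,-1],[0,0,0,0,0,0,-1],[0.5,-0.1,0,0,0,0,-1],[0.8,-0.2,0,0,0,0,-1],[0,0,0,0,0,0,-1]]]' | cut -c1-700; python3 -c "
from h import *
pan_depth()"
```

```text
time: 5.7
tcp_pos: [0.4619, 0.1367, 0.0154]
tcp_rot: [0.461, 0.536, 0.461, -0.536]
contact_force: [0.7, -0.1, 0.8]
width: 0.0002
side (array([0.48480006, 0.12730341]), np.float64(0.05721705732933361), 127)
scene (array([0.48799768, 0.12658077]), np.float64(0.055738534220276886), 40)
(array([0.48522154, 0.12714337]), np.float64(0.05729066156772331), 156)
```

The pan is at about (0.486, 0.127), within 3 mm of the spot centre. I'll lift out and go over the dish.

```bash
python3 -m inch '[[[0,0,1.5,0,0,0,-1],[0,0,3,0,0,0,-1],[0,0,4,0,0,0,-1],[0,0,4,0,0,0,-1],[0,0,4,0,0,0,-1],[0,0,4,0,0,0,-1],[0,-2.5,0,0,0,2.5,1],[0,-3.5,0,0,0,2.5,1],[0,-3.5,0,0,0,2.5,1],[0,-3.5,0,0,0,2.5,1]]]' | cut -c1-700;  python3 -m inch '[[[0.2,-3.5,0,0,0,2.5,1],[0.2,-3.5,0,0,0,2.5,1],[0.2,-3.5,0,0,0,2.5,1],[0.2,-3.5,0,0,0,2.5,1],[0.2,-2.5,0,0,0,2.5,1],[0,-1.5,0,0,0,2.5,1],[0,0,0,0,0,0,1]]]' | cut -c1-700; python3 - <<'E'
from h import *
d=wrist(); panspot(d)
cv2.imwrite('pics/wrist4.png',d['img'][:,:,::-1]); pan_depth()
E
```

```text
time: 6.8
tcp_pos: [0.4598, 0.0056, 0.2203]
tcp_rot: [0.507, 0.493, 0.507, -0.493]
contact_force: [0.7, -0.1, -0.1]
width: 0.0582
time: 7.5
tcp_pos: [0.4698, -0.1749, 0.22]
tcp_rot: [0.566, 0.424, 0.566, -0.424]
contact_force: [-0.1, -0.7, -0.5]
width: 0.0853
side (array([0.48474367, 0.12736495]), np.float64(0.057368632649867), 143)
scene (array([0.48824121, 0.12570418]), np.float64(0.05483853397190583), 49)
(array([0.48518034, 0.12728673]), np.float64(0.05733451943934365), 170)
```

View pics/wrist4.png

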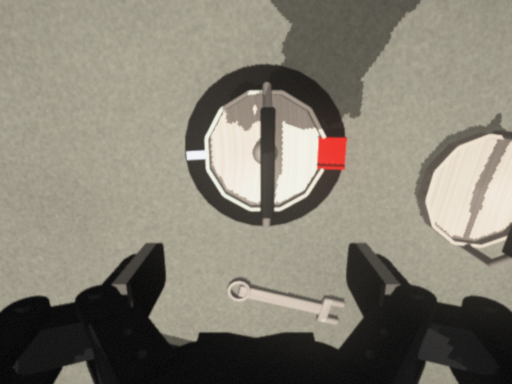

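The wrist view shows the mat at (266,145), the left end of the stripe at (196,155), the grip bar at x≈267 over rows 108–192 and the lip at (332,153). I'll measure these.

```bash
python3 - <<'E'
from h import *
d=wrist(); s=env.state(); img=d["img"].astype(int)
q=s["tcp_rot"]; M=Rot.from_quat(q[[1,2,3,0]]).as_matrix(); print("tcp",s["tcp_pos"].round(4),"yaw y",np.degrees(np.arctan2(M[1,1],M[0,1])).round(2),"qpos6",s["qpos"][5])
C=cloud(d); X,Y,Z=C[...,0],C[...,1],C[...,2]; win=np.zeros((384,512),bool); win[60:232,180:352]=1
dark=(img.max(2)<48)&win
out=dark&(Z<.02); vv,uu=np.nonzero(out)
cn=max(cv2.findContours(out.astype(np.uint8),0,cv2.CHAIN_APPROX_NONE)[0],key=len)[:,0]
h=cv2.convexHull(cn)[:,0]; mat=circ(onplane(d,h[:,0],h[:,1],.003)); print("mat",mat)
W=win&(img.min(2)>150)&(Z<.012); k,l,st,c=cv2.connectedComponentsWithStats(W.astype(np.uint8))
for i in range(1,k):
    if st[i,4]>15:
        p=onplane(d,*c[i],.003)[0]; v=mat[0]-p[:2]; print("stripe",c[i],st[i,4],p.round(4),"ang to mat centre",np.degrees(np.arctan2(v[1],v[0])))
        vv,uu=np.nonzero(l==i); P=onplane(d,uu,vv,.003)
G=dark&(Z>.085); vv,uu=np.nonzero(G)
r=cv2.minAreaRect(np.c_[uu,vv].astype(np.float32)); print("grip px",r,Z[G].min(),np.median(Z[G]))
P=onplane(d,uu,vv,.106); ctr=P.mean(0); b=onplane(d,[r[0][0]],[r[0][1]],.106)[0]
e=np.linalg.svd(P-ctr,full_matrices=False)[2][0]; print("grip c",ctr.round(4),b.round(4),"dir",np.degrees(np.arctan2(e[1],e[0])),"len",np.ptp((P-ctr)@e))
L=(mask(d,"red")>0)&win; print("lip",C[L].mean(0).round(4))
vv,uu=np.nonzero(L); p=onplane(d,uu,vv,.0285).mean(0); v=p-ctr; print(p.round(4),"lip az from grip",np.degrees(np.arctan2(v[1],v[0])))
E
```

```text
tcp [ 0.4699 -0.1725  0.2202] yaw y 16.48 qpos6 0.9311766212339584
mat (array([ 0.48889762, -0.10977252]), np.float64(0.05337019167740966), 18)
stripe [181.61111111 135.5       ] 36 [ 0.3778 -0.16    0.003 ] ang to mat centre 24.325831975807297
stripe [251.41290323 152.81935484] 155 [ 0.4609 -0.1563  0.003 ] ang to mat centre 58.930582751382275
stripe [181.15384615 149.88461538] 26 [ 0.381  -0.1763  0.003 ] ang to mat centre 31.67341413940637
stripe [195.10285714 156.78285714] 175 [ 0.3985 -0.1796  0.003 ] ang to mat centre 37.70081251852594
stripe [182.11764706 166.08823529] 34 [ 0.3863 -0.1948  0.003 ] ang to mat centre 39.65484681271743
stripe [183.30769231 176.12820513] 39 [ 0.3904 -0.2063  0.003 ] ang to mat centre 44.4158148428178
stripe [192.43478261 199.15217391] 138 [ 0.4075 -0.2312  0.003 ] ang to mat centre 56.17593014418913
stripe [188.72222222 200.        ] 18 [ 0.4034 -0.2336  0.003 ] ang to mat centre 55.37213209736351
stripe [205.96226415 214.85534591] 159 [ 0.4283 -0.2463  0.003 ] ang to mat centre 66.0678527169644
stripe [324.10526316 208.63157895] 19 [ 0.5663 -0.19
[... 177 characters left out ...]
3529] 17 [ 0.5511 -0.2193  0.003 ] ang to mat centre 119.57012123651403
stripe [197.81818182 223.59090909] 22 [ 0.4213 -0.2604  0.003 ] ang to mat centre 65.84248392622035
stripe [221.16666667 227.77777778] 36 [ 0.4508 -0.2576  0.003 ] ang to mat centre 75.54428423283682
stripe [236.625  227.6875] 16 [ 0.4694 -0.252   0.003 ] ang to mat centre 82.19283093028491
stripe [285.55555556 229.11111111] 18 [ 0.529  -0.2364  0.003 ] ang to mat centre 107.58458780928406
grip px ((263.0, 112.0), (0.0, 0.0), 0.0) 0.10617505634910784 0.10617505634910784
grip c [ 0.4577 -0.1081  0.106 ] [ 0.4577 -0.1081  0.106 ] dir 0.0 len 0.0
lip [nan nan nan]
[ 0.5442 -0.1301  0.0285] lip az from grip -14.2382766835012
```

```bash
python3 - <<'E'
from h import *
d=wrist(); img=d["img"].astype(int)
print(img[150,[188,192,196,200,204,260,264,268,272,276]].max(1), img[80,266],img[72,240])
mx=img.max(2); win=np.zeros((384,512),bool); win[58:232,178:354]=1
dk=((mx<70)&win).astype(np.uint8)
k,l,st,c=cv2.connectedComponentsWithStats(dk)
i=1+st[1:,4].argmax(); print(st[i])
cn=max(cv2.findContours((l==i).astype(np.uint8),0,cv2.CHAIN_APPROX_NONE)[0],key=len)[:,0]
P=onplane(d,cn[:,0],cn[:,1],.003); 
# keep the left/bottom side without cast shadow
P2=P; mat=circ(P2); print("mat",mat)
rr=np.hypot(*(P[:,:2]-[.475,-.151]).T); P3=P[(rr>.085)&(rr<.105)]; mat=circ(P3); print("mat",mat,len(P3))
sw=np.zeros_like(win); sw[145:167,186:208]=1
W=sw&(img.min(2)>140); kk,ll,ss,cc=cv2.connectedComponentsWithStats(W.astype(np.uint8)); 
for j in range(1,kk):
  if ss[j,4]>15:
    vv,uu=np.nonzero(ll==j); p=onplane(d,uu,vv,.003); m=p.mean(0); v=mat[0]-m[:2]
    print("stripe",cc[j],ss[j],m.round(4),np.degrees(np.arctan2(v[1],v[0])))
gw=np.zeros_like(win); gw[100:200,256:279]=1
for th in (50,60):
    vv,uu=np.nonzero(gw&(mx<th)); r=cv2.minAreaRect(np.c_[uu,vv].astype(np.float32)); P=onplane(d,uu,vv,.106); c0=P.mean(0); e=np.linalg.svd(P-c0,full_matrices=False)[2][0]
    print("grip",th,r,c0.round(4),np.degrees(np.arctan2(e[1],e[0])),np.ptp((P-c0)@e),onplane(d,[r[0][0]],[r[0][1]],.106))
vv,uu=np.nonzero((mask(d,"red")>0)&win);p=onplane(d,uu,vv,.0285).mean(0);print("lip",p,len(uu), uu.mean(),vv.mean()); 
cv2.imwrite("pics/w4crop.png",cv2.resize(d["img"][58:232,178:354,::-1],None,fx=3,fy=3))
E
```

```text
[ 60  60  60  62 202  77  63  61  64 144] [51 46 41] [56 51 47]
[ 186   67  157   85 4527]
mat (array([ 0.47266583, -0.14389674]), np.float64(0.07903677373383353), 425)
mat (array([ 0.47539746, -0.1505248 ]), np.float64(0.09213884930762332), 226) 235
stripe [198.32806324 156.22134387] [186 145  22  22 253] [ 0.4022 -0.1778  0.003 ] 20.429172414214797
grip 50 ((267.5, 115.0), (6.0, 9.0), 90.0) [ 0.4626 -0.1082  0.106 ] 7.548288635255727 0.007735087237083804 [[ 0.46199839 -0.10917219  0.106     ]]
grip 60 ((266.5, 129.0), (36.0, 13.0), 90.0) [ 0.4636 -0.1162  0.106 ] 109.43226251577933 0.0289849440881228 [[ 0.46448556 -0.12002648  0.106     ]]
lip [ 0.54426438 -0.13017987  0.0285    ] 767 330.90482398956976 154.80704041720992
```

View pics/w4crop.png

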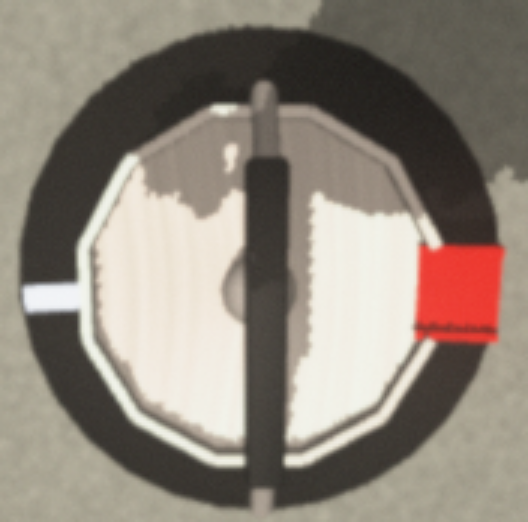

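```bash
python3 - <<'E'
from h import *
d=wrist(); img=d["img"].astype(int); mx=img.max(2)
a=onplane(d,[267.0,266.4],[110.5,220],.106); v=a[1]-a[0]; print("ends z106",a.round(4),np.linalg.norm(v),np.degrees(np.arctan2(-v[1],-v[0])),a.mean(0))
# columns of grip edges by row, on bright background rows
for r in (130,140,160,170,180,190,200):
    row=mx[r,245:292]; i=np.nonzero(row<85)[0]+245; print(r,i.min(),i.max())
a=onplane(d,[187,204.5],[157.3,156.7],.003);v=a[1]-a[0];print("stripe dir",np.degrees(np.arctan2(v[1],v[0])),a.round(4))
hsv=cv2.cvtColor(d["img"],cv2.COLOR_RGB2HSV)
sw=np.zeros((384,512),np.uint8); sw[148:166,189:203]=1
W=(img.min(2)>140)&(sw>0); vv,uu=np.nonzero(W); m=onplane(d,uu,vv,.003).mean(0)
for c in([.4754,-.1505],[.476,-.152]):
    w=np.array(c)-m[:2]; print(m.round(4),np.degrees(np.arctan2(w[1],w[0])))
# lip quad
vv,uu=np.nonzero((mask(d,"red")>0)); k=(uu<352)&(vv<232); r=cv2.minAreaRect(np.c_[uu,vv][k].astype(np.float32)); print("lip rect",r)
E
```

```text
ends z106 [[ 0.4607 -0.1059  0.106 ]
 [ 0.4878 -0.1958  0.106 ]] 0.09400444713310684 106.8073525222136 [ 0.47425244 -0.15085358  0.106     ]
130 261 273
140 260 272
160 261 273
170 261 272
180 261 272
190 260 272
200 260 271
stripe dir 18.504457760308558 [[ 0.3898 -0.1828  0.003 ]
 [ 0.4094 -0.1763  0.003 ]]
[ 0.3995 -0.1793  0.003 ] 20.768810855938302
[ 0.3995 -0.1793  0.003 ] 19.629950012727296
lip rect ((330.55279541015625, 155.28489685058594), (25.975460052490234, 31.622299194335938), 2.4895529747009277)
```

Grip centre is (0.4745, −0.151). The dish's lip points along azimuth ≈16.7° and the stripe along ≈19.3°, so the turn is about +92.6°. I'll descend over the grip with the jaws open.

```bash
python3 -m inch '[[[0.25,1.1,0,0,0,0.2,1],[0.2,1.05,0,0,0,0,1],[0,0,-2,0,0,0,1],[0,0,-3,0,0,0,1],[0,0,-2,0,0,0,1],[0,0,0,0,0,0,1],[0,0,0,0,0,0,1]]]' | cut -c1-700; python3 -c "
from h import *
s=env.state();print(s['tcp_pos'],s['time']);d=wrist();cv2.imwrite('pics/wrist5.png',d['img'][:,:,::-1])
for p in([.4745,-.151,.106],[.4745+.046*-.287,-.151+.046*.958,.106],[.4745+.046*.287,-.151-.046*.958,.106]): print(proj(d,p))"
```

```text
time: 8.5
tcp_pos: [0.4747, -0.1509, 0.1506]
tcp_rot: [0.567, 0.422, 0.568, -0.422]
contact_force: [-0.3, 0.1, 1.1]
width: 0.0855
[ 0.47465924 -0.15093571  0.15064453] 8.5
(np.float64(254.36965889662423), np.float64(217.49841305577485))
(np.float64(254.4147620586186), np.float64(145.91935260274687))
(np.float64(254.3298842868124), np.float64(280.6210207472632))
```

View pics/wrist5.png

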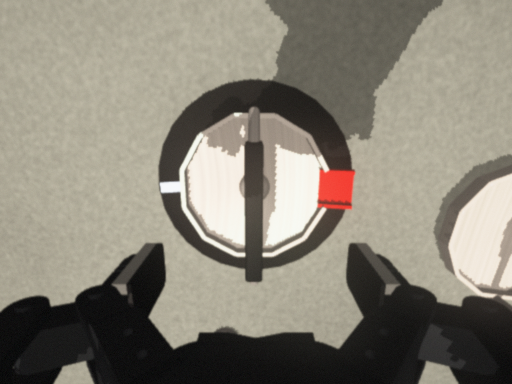

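The projected grip matches the picture (bar at x≈254, rows 142–282). I'll descend to grasp height and close gradually.

```bash
python3 -m inch '[[[0,0,-2,0,0,0,1],[0,0,-2,0,0,0,1],[0,0,-1.5,0,0,0,1],[0,0,-1.2,0,0,0,1],[0,0,-0.7,0,0,0,1],[0,0,0,0,0,0,0.5],[0,0,0,0,0,0,0],[0,0,0,0,0,0,-0.4],[0,0,0,0,0,0,-0.55],[0,0,0,0,0,0,-0.65]]]' 30 | cut -c1-700; python3 -c "
from h import *
for n in('side','scene'):
  d=imaging.get_image(n);cv2.imwrite('pics/%s6.png'%n,cv2.resize(d['img'][90:290,120:380,::-1],None,fx=3,fy=3))"
```

```text
time: 9.55
tcp_pos: [0.4749, -0.1518, 0.0767]
tcp_rot: [0.567, 0.422, 0.567, -0.422]
contact_force: [0.6, -1.0, -0.3]
width: 0.0148
```

View pics/side6.png

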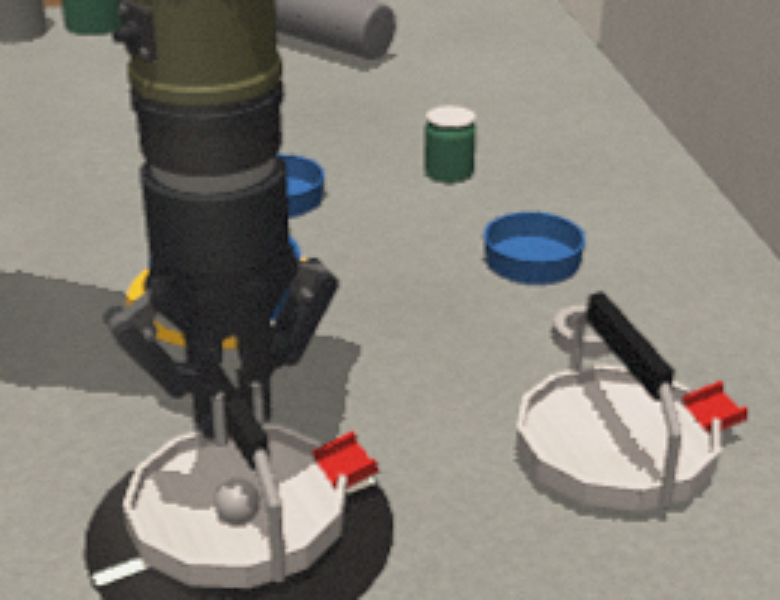

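The jaws straddle the grip and the ball sits centred in the dish. I'll close firmly.

```bash
python3 -m inch '[[[0,0,0,0,0,0,-0.75],[0,0,0,0,0,0,-0.85],[0,0,0,0,0,0,-1],[0,0,0,0,0,0,-1],[0,0,0,0,0,0,-1]]]' 60 | cut -c1-700;  python3 -m inch '[[[0,0,0.1,0,0,0,-1],[0,0,0.2,0,0,0,-1],[0,0,0.3,0,0,0,-1],[0,0,0.3,0,0,0,-1],[0,0,0.3,0,0,0,-1],[0,0,0.2,0,0,0,-1],[0,0,0.1,0,0,0,-1],[0,0,0,0,0,0,-1],[0,0,0,0,0,0,-1]]]' | cut -c1-700;python3 -c "
from h import *
print(env.state()['wrist_torque'])
for n in('side','scene'):
  d=imaging.get_image(n);cv2.imwrite('pics/%s7.png'%n,cv2.resize(d['img'][90:290,120:380,::-1],None,fx=3,fy=3))"
```

```text
time: 10.15
tcp_pos: [0.4744, -0.1518, 0.0763]
tcp_rot: [0.567, 0.422, 0.567, -0.422]
contact_force: [-2.3, -1.4, 3.5]
width: 0.0113
time: 11.05
tcp_pos: [0.4746, -0.1517, 0.0913]
tcp_rot: [0.567, 0.422, 0.567, -0.422]
contact_force: [-0.2, 1.0, -2.9]
width: 0.0117
[-0.03845621 -0.03409195  0.05648986]
```

View pics/side7.png

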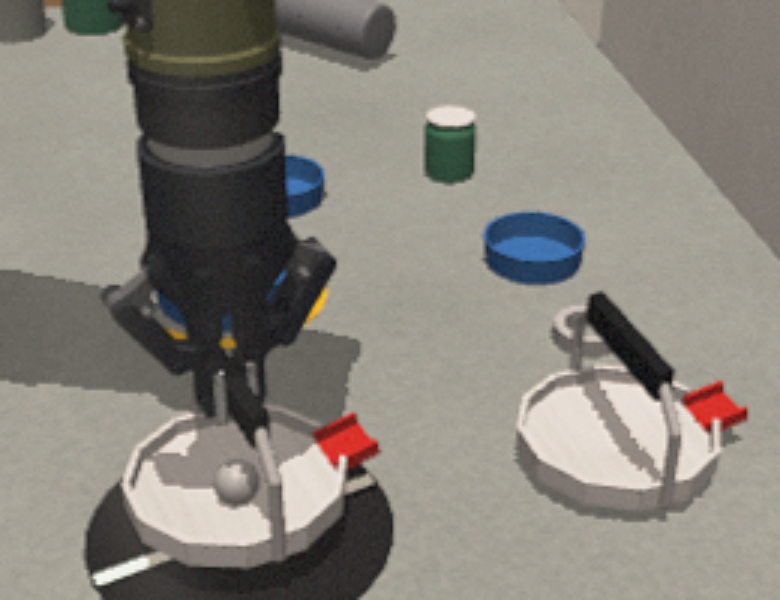

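View pics/scene7.png

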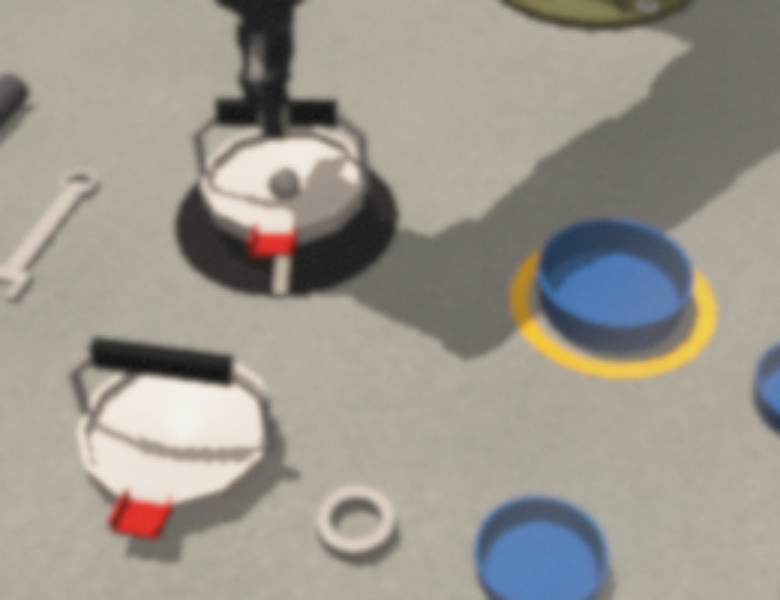

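The dish is off the mat, level, with the ball in its middle, and the pan is wholly inside the ring. The stripe is now better exposed, so I'll measure its angle again from both fixed cameras.

```bash
python3 - <<'E'
from h import *
d=imaging.get_image("side"); i=d["img"].astype(int)
w=(i.min(2)>105)
P=[]
for box in((150,270,174,290),(234,246,247,256)):
    x0,y0,x1,y1=box; sub=w[y0:y1,x0:x1]; k,l,s,c=cv2.connectedComponentsWithStats(sub.astype(np.uint8))
    for j in range(1,k):
        if s[j,4]>8: p=onplane(d,c[j][0]+x0,c[j][1]+y0,.003)[0]; print(c[j]+[x0,y0],s[j],p.round(4)); P.append(p)
a=onplane(d,[151.5,243.5],[282.6,251],.003); v=a[1]-a[0]; print("manual",a.round(4),np.degrees(np.arctan2(v[1],v[0])))
for x in P[:-1]:
    v=P[-1]-x; print(np.degrees(np.arctan2(v[1],v[0])))
d=imaging.get_image("scene"); a=onplane(d,[213.6],[186.5],.003); print("scene stripe far end",a, np.degrees(np.arctan2(a[0,1]+.1505,a[0,0]-.4755)))
E
```

```text
[161.55714286 279.09285714] [  0   0  24  20 140] [ 0.4047 -0.1747  0.003 ]
[240.03448276 249.62068966] [ 0  0 13  8 58] [ 0.5548 -0.1195  0.003 ]
manual [[ 0.3873 -0.1804  0.003 ]
 [ 0.5608 -0.1247  0.003 ]] 17.800589744302382
20.20285674459166
scene stripe far end [[ 0.55740465 -0.11934708  0.003     ]] 20.82460952482478
```

I'll use a stripe azimuth of about 19.3° (the estimates range from 17.8 to 20.8). Lift a further 5.2 cm with a smooth ramp.

```bash
python3 -m inch '[[[0,0,0.1,0,0,0,-1],[0,0,0.3,0,0,0,-1],[0,0,0.5,0,0,0,-1],[0,0,0.7,0,0,0,-1],[0,0,0.8,0,0,0,-1],[0,0,0.8,0,0,0,-1],[0,0,0.7,0,0,0,-1],[0,0,0.6,0,0,0,-1],[0,0,0.4,0,0,0,-1],[0,0,0.3,0,0,0,-1]]]' | cut -c1-700
python3 -m inch '[[[0,0,0,0,0,0.5,-1],[0,0.1,0,0,0,1,-1],[0,0.2,0,0,0,1.5,-1],[0.1,0.3,0,0,0,2,-1],[0.1,0.4,0,0,0,2.5,-1],[0.1,0.5,0,0,0,2.5,-1],[0.1,0.6,0,0,0,2.5,-1],[0.1,0.6,0,0,0,2.5,-1],[0.1,0.6,0,0,0,2.5,-1],[0.1,0.6,0,0,0,2.5,-1]]]' | cut -c1-700
python3 -c "
from h import *
for n in('side','scene'):
  d=imaging.get_image(n);cv2.imwrite('pics/%s8.png'%n,cv2.resize(d['img'][70:290,120:380,::-1],None,fx=2.7,fy=2.7))"
```

```text
time: 12.25
tcp_pos: [0.4747, -0.1517, 0.1437]
tcp_rot: [0.567, 0.422, 0.567, -0.422]
contact_force: [-1.1, 0.2, -3.2]
width: 0.0112
time: 13.25
tcp_pos: [0.4816, -0.1122, 0.1431]
tcp_rot: [0.632, 0.316, 0.633, -0.316]
contact_force: [0.1, -0.7, -2.2]
width: 0.0113
```

View pics/side8.png

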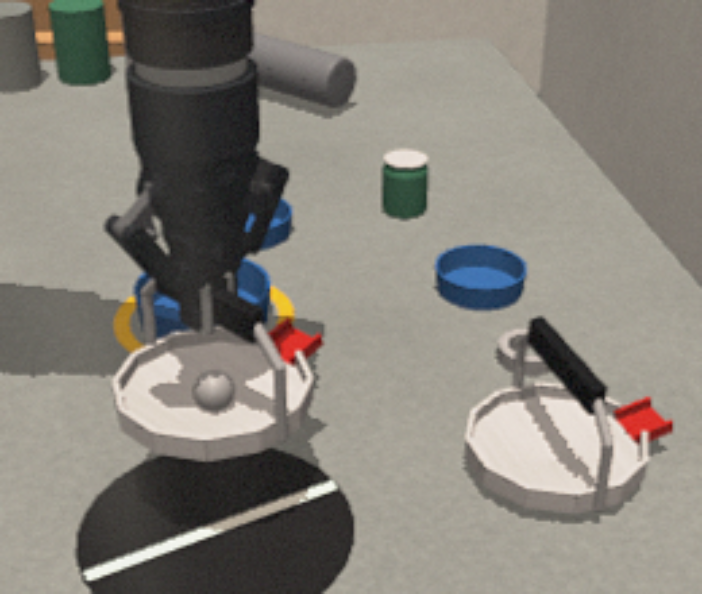

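The ball is still in the middle, and the whole stripe is now visible at crop (85,577)–(336,486). I'll measure its angle.

```bash
python3 - <<'E'
from h import *
s=env.state();q=s["tcp_rot"]; M=Rot.from_quat(q[[1,2,3,0]]).as_matrix(); print("yaw",np.degrees(np.arctan2(M[1,1],M[0,1])),s["tcp_pos"])
d=imaging.get_image("side"); i=d["img"].astype(int)
w=np.zeros((384,512),np.uint8); poly=np.array([[148,282],[244,247],[248,252],[152,288]]); cv2.fillPoly(w,[poly],1)
m=(w>0)&(i.min(2)>100); vv,uu=np.nonzero(m); P=onplane(d,uu,vv,.003)[:,:2].astype(np.float32)
vx,vy,x,y=cv2.fitLine(P,cv2.DIST_HUBER,0,.001,.001).ravel(); print(len(P),np.degrees(np.arctan2(vy,vx)),x,y)
d=imaging.get_image("scene"); i=d["img"].astype(int); cv2.imwrite("pics/scene8b.png",cv2.resize(d["img"][100:200,150:300,::-1],None,fx=4,fy=4))
E
```

```text
yaw 36.814615807692704 [ 0.48162149 -0.11193772  0.14312206]
453 19.538967 0.4680521 -0.1525346
```

View pics/scene8b.png

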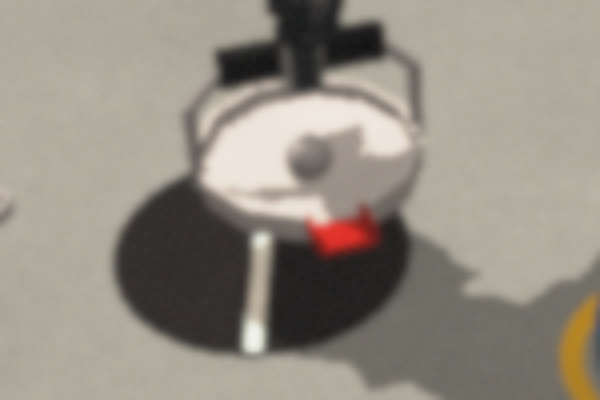

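The stripe is at 19.5°, so the target yaw is 109.5°. Remaining: +3.0 cm x, +16.4 cm y and +72.7°.

```bash
python3 -m inch '[[[0.1,0.3,0,0,0,1.5,-1],[0.1,0.5,0,0,0,2.5,-1],[0.1,0.6,0,0,0,2.5,-1],[0.1,0.6,0,0,0,2.5,-1],[0.1,0.6,0,0,0,2.5,-1],[0.1,0.6,0,0,0,2.5,-1],[0.1,0.6,0,0,0,2.5,-1],[0.1,0.6,0,0,0,2.5,-1],[0.1,0.6,0,0,0,2.5,-1],[0.1,0.6,0,0,0,2.5,-1]]]' | cut -c1-700
python3 -m inch '[[[0.1,0.6,0,0,0,2.5,-1],[0.1,0.6,0,0,0,2.5,-1],[0.1,0.6,0,0,0,2.5,-1],[0.1,0.6,0,0,0,2.5,-1],[0.1,0.6,0,0,0,2.5,-1],[0.1,0.6,0,0,0,2.5,-1],[0.1,0.6,0,0,0,2.5,-1],[0.1,0.6,0,0,0,2.5,-1],[0.1,0.6,0,0,0,2.5,-1],[0.1,0.6,0,0,0,2.5,-1]]]' | cut -c1-700
python3 -m inch '[[[0.1,0.6,0,0,0,2.5,-1],[0.1,0.6,0,0,0,2.5,-1],[0.1,0.6,0,0,0,2.5,-1],[0.1,0.6,0,0,0,2.5,-1],[0.1,0.5,0,0,0,2.5,-1],[0.1,0.5,0,0,0,2.5,-1],[0.1,0.4,0,0,0,2.5,-1],[0.1,0.3,0,0,0,2.3,-1],[0.1,0.2,0,0,0,1.7,-1],[0.1,0.2,0,0,0,1,-1]]]' | cut -c1-700
python3 - <<'E'
from h import *
s=env.state();q=s["tcp_rot"]; M=Rot.from_quat(q[[1,2,3,0]]).as_matrix(); print("yaw",np.degrees(np.arctan2(M[1,1],M[0,1])),s["tcp_pos"],"down",M[:,0],s["time"],s["qpos"])
E
```

```text
time: 14.45
tcp_pos: [0.4917, -0.0566, 0.1433]
tcp_rot: [0.684, 0.178, 0.684, -0.178]
contact_force: [-0.3, 0.6, -2.6]
width: 0.0109
time: 15.45
tcp_pos: [0.5017, 0.0034, 0.1433]
tcp_rot: [0.707, 0.026, 0.707, -0.026]
contact_force: [0.2, -0.2, -3.6]
width: 0.0109
time: 16.45
tcp_pos: [0.5117, 0.0483, 0.1432]
tcp_rot: [0.698, -0.112, 0.698, 0.112]
contact_force: [0.5, 0.2, -3.7]
width: 0.0112
yaw 108.24713850767843 [0.51165935 0.04830548 0.14323813] down [-1.01343770e-04 -4.30205247e-05 -9.99999994e-01] 16.45 [ 9.41518994e-02  2.07797704e-01 -3.93507891e-01  9.69595672e-01
 -3.33023687e-05 -2.24320744e-01]
```

Nearly there: +1.3° and +0.4 cm in y still to go. I'll finish, settle and check.

```bash
python3 -m inch '[[[0,0.2,0,0,0,0.8,-1],[0,0.15,0,0,0,0.5,-1],[0,0.05,0,0,0,0,-1],[0,0,0,0,0,0,-1],[0,0,0,0,0,0,-1],[0,0,0,0,0,0,-1],[0,0,0,0,0,0,-1]]]' | cut -c1-700
python3 - <<'E'
from h import *
s=env.state();q=s["tcp_rot"]; M=Rot.from_quat(q[[1,2,3,0]]).as_matrix(); print("yaw",np.degrees(np.arctan2(M[1,1],M[0,1])),s["tcp_pos"],abs(s["dq"]).max())
for n in('side','scene'):
  d=imaging.get_image(n);C=cloud(d);L=(mask(d,"red")>0)&(C[...,0]<.65)&(np.abs(C[...,1])<.3)
  print(n,"lip",C[L].mean(0).round(4),L.sum())
  vv,uu=np.nonzero(L); print("lip on z .0965",onplane(d,uu,vv,.0965).mean(0).round(4)) 
  cv2.imwrite('pics/%s9.png'%n,cv2.resize(d['img'][70:290,120:410,::-1],None,fx=2.7,fy=2.7))
d=wrist();cv2.imwrite('pics/wrist9.png',d['img'][:,:,::-1]); pan_depth()
E
```

```text
time: 17.15
tcp_pos: [0.5116, 0.0522, 0.1433]
tcp_rot: [0.697, -0.12, 0.697, 0.12]
contact_force: [0.4, 0.3, -3.4]
width: 0.011
yaw 109.46739750321915 [0.51159188 0.05221429 0.14330388] 0.009076191057080338
side lip [0.4864 0.1228 0.0931] 73
lip on z .0965 [0.4862 0.1163 0.0965]
scene lip [0.4814 0.1196 0.0937] 69
lip on z .0965 [0.4847 0.12   0.0965]
side (array([0.48286699, 0.12675768]), np.float64(0.055469834720111966), 39)
scene (array([0.51595002, 0.10185615]), np.float64(0.018973551242905774), 11)
(array([0.48530079, 0.12758034]), np.float64(0.05768479943925416), 53)
```

View pics/side9.png

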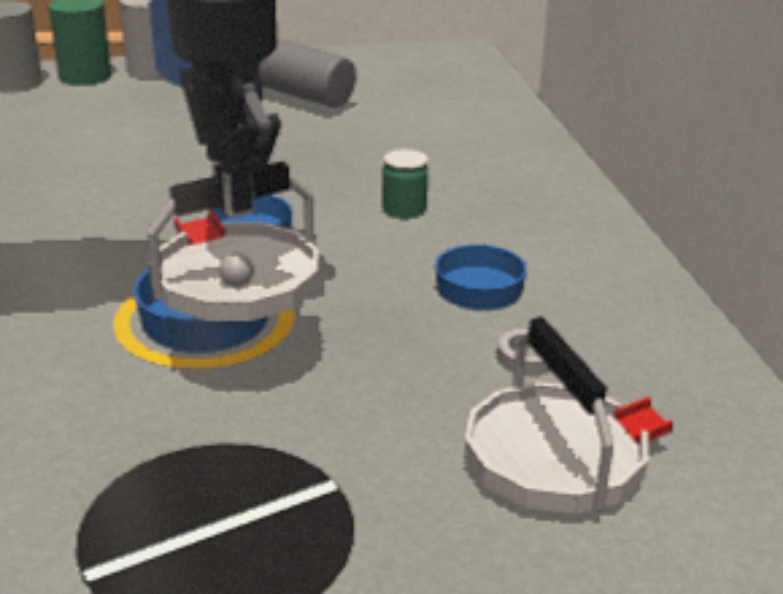

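View pics/scene9.png

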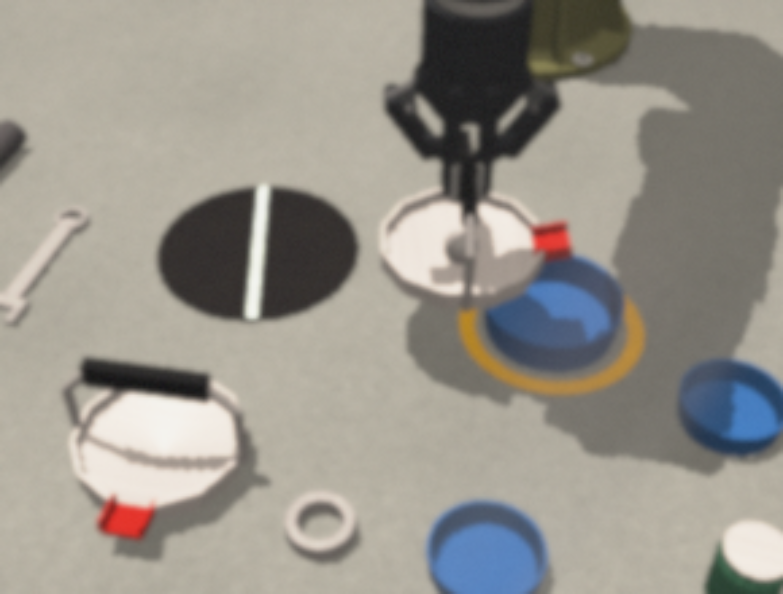

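View pics/wrist9.png

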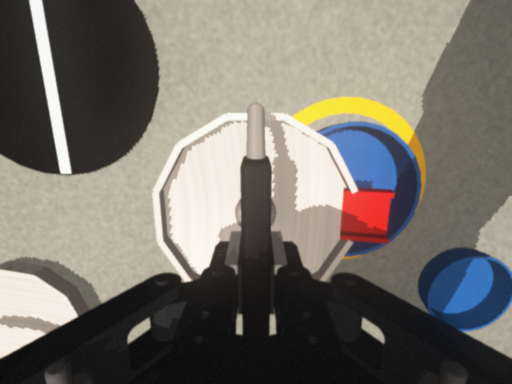

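All three views agree. The lip is over the pan's mouth, the ball is in the middle, and the pan is inside the ring. One last numeric check covers the stripe angle from the wrist view, dish level and ball position.

```bash
python3 - <<'E'
from h import *
d=wrist(); i=d["img"].astype(int); w=np.zeros((384,512),np.uint8); cv2.fillPoly(w,[np.array([[26,0],[48,0],[76,172],[54,172]])],1)
vv,uu=np.nonzero((w>0)&(i.min(2)>140)); P=onplane(d,uu,vv,.003)[:,:2].astype(np.float32); vx,vy,*_=cv2.fitLine(P,cv2.DIST_HUBER,0,.001,.001).ravel(); print("stripe",np.degrees(np.arctan2(vy,vx))%180)
vv,uu=np.nonzero((mask(d,"red")>0)&(np.arange(512)[None]<400)); p=onplane(d,uu,vv,.0955).mean(0); v=p-np.array([.5116,.0522,.0955]); print("lip",p.round(4),"az",np.degrees(np.arctan2(v[1],v[0])))
g=onplane(d,[256,258],[158,335],.173-.0); 
for n in("side","scene"):
    d=imaging.get_image(n);C=cloud(d);i=d["img"].astype(int);r=np.hypot(C[...,0]-.5116,C[...,1]-.0522)
    m=(r>.056)&(r<.072)&(C[...,2]>.088)&(C[...,2]<.108)&(i.min(2)>110); Q=C[m]
    A=np.c_[Q[:,:2]-[.5116,.0522],np.ones(len(Q))]; s=np.linalg.lstsq(A,Q[:,2],rcond=None)[0]; print(n,"rim tilt deg",np.degrees(np.arctan(s[:2])),"z",s[2],len(Q))
    b=(r<.03)&(C[...,2]>.085)&(C[...,2]<.12)&(i.max(2)<170)&(i.max(2)>60)&(C[...,2]<.119); print("ball surface mean",C[b].mean(0),b.sum())
E
```

```text
stripe 19.745806
lip [0.4868 0.1194 0.0955] az 110.26550324049062
side rim tilt deg [ 1.14645232 -1.82045136] z 0.09443682188003037 396
ball surface mean [0.51032148 0.04358329 0.09441048] 92
scene rim tilt deg [2.52667672 1.00628396] z 0.09627079806788144 569
ball surface mean [0.52021616 0.05174038 0.09654472] 61
```

```bash
python3 -m inch '[[[0,0,0,0,0,0,-1],[0,0,0,0,0,0,-1],[0,0,0,0,0,0,-1]]]' | cut -c1-700; python3 -c "
from workcell import env
print(env.sign_off())"
```

```text
time: 17.85
tcp_pos: [0.5116, 0.0523, 0.1433]
tcp_rot: [0.697, -0.12, 0.697, 0.12]
contact_force: [0.1, -0.6, -2.0]
width: 0.011
the job is handed in; nothing more can be done
None
```

The job was handed in at about 18 s, with the arm still holding the dish over the pan. Sign-off gives no verdict, so what follows is from my own last checks.

- **Pan:** I dragged the largest blue pan along the bench with shut fingers inside it. It ended at about (0.485, 0.127), 3 mm from the spot's centre, and the pictures show it wholly inside the yellow ring.
- **Dish:** I gripped the dish nearest the base by its black grip at 60 N and lifted it off its mat. I then turned it about +93° from where it stood. The lip's azimuth reads 109.5–110.3° against the stripe's 19.5–19.7°, so it is a quarter turn within about 1°.
- **Final pose:** The lip is over the middle of the pan's mouth. The dish's underside is about 35 mm above the pan's rim, worked out from the tool height, and the arm is still.
- **Ball and other things:** In every picture after the lift the ball is in the middle of the dish. The other things were not touched.
- **Disagreements:** The depth-based tilt estimates for the dish rim differed between the two fixed cameras, at 1–2.5° and with opposite signs on one axis. I took this as noise, since the tool axis reads vertical to 0.01°. The earliest stripe readings, taken while the dish still covered part of it, ranged from 17.8° to 20.8°.

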